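Hang the cutlery caddy on the crowded drying stand

TASK

Hang the empty cutlery caddy on the drying stand, both hooks fully over the top bar and its pocket towards you, in the half of the bar that has no mug standing under it. The soap dish hanging there is in the way: first push it along the bar into the mug's half without lifting it off. The caddy must end clear of the dish and the mug; lower it gently onto the bar and leave the mug and everything else standing where it is.

Things in the scene. Friction and masses are not known exactly. Their poses are not given: they have to be found in the camera images.
- stand: Fixed steel drying stand. Origin on the worktop under the middle of its bars; y runs along the bars, -x is its front (towards the robot, turned up to 0.2 rad). Posts 16 mm thick at y = -158 and +158 mm with 21 mm balls on top (215 mm high), so the bar is free from -147 to +147 mm. Feet 100 x 26 x 10 mm (x, y, z) under the posts.
- bar_mid (a point): Middle of the stand's top bar, on its axis, 205 mm above the worktop; axes as the stand's (y along the bar). The bar is round, 12 mm thick. A second, equal bar lies 60 mm straight below it; hung things rest against its front.
- caddy: Loose, empty steel cutlery caddy, 195 to 350 g, 180 mm high, upright on the worktop at the robot's left or right, turned up to 1.1 rad. Origin: centre of the pocket's underside. Pocket: open box 60 x 104 x 100 mm (x, y, z). Behind it (+x) two straps rise and bend back into hooks, over which is a wooden grip. Hung, its underside is 70 mm above the worktop, too low to clear the mug.
- caddy_grip (a point): Centre of the caddy's wooden grip, 41.5 mm behind (+x) and 172 mm above the caddy's origin; axes as the caddy's. A bar 12 x 100 x 15 mm (x, y, z) on two 8 mm stalks at y = -36 and +36 mm. It lies straight above the hooks' openings: 37 mm above the top bar's axis when hung. The hooks' top faces are 28 mm below it.
- caddy_hook_a (a point): Seat of one hook (18 mm wide, at y = +36 mm), 37 mm below the grip's height: when hung it lies on the top bar's axis, to 3 mm. The hook opens downward, 17 mm clear front to rear; its inner top is 6 mm above this point, its rear lip ends 25 mm below this point, the tip flared 5 mm outward.
- caddy_hook_b (a point): The same for the other hook, at y = -36 mm. Hung, the caddy may lean up to 0.1 rad, its straps against the lower bar, pocket in front (-x) of the bars.
- soap_dish: Steel soap dish, 135 to 240 g, hung on the top bar in the half without the mug; slides with plain friction. Origin: on the bar's axis to 3 mm, mid-hook; y along the bar. 78 mm wide (y -39 to +39), top 9 mm above, bottom 74 mm below the origin, dish reaching to x = -70 mm. Each side has a flat cheek (x -8 to -42 mm, z -2 to -58 mm) in front of the bar to push on. Hook lip behind it to z = -26 mm.
- mug: Pale ceramic mug, 101 mm high, standing upright under one half of the bar, handle any way round. Origin on the worktop: mug body 79 mm across, centred at y = +15 mm; handle reaches y = -55 mm.
- steel_bowl: Loose steel bowl, 135 mm across, 75 mm high, on the side where the caddy is not. Leave alone. Origin: centre of underside.
- pepper_mill: Wooden pepper mill, 58 mm across, 170 mm high, left, at the back of the caddy's left place. Leave alone. Origin: centre of underside.
- spice_jar: Spice jar with a screw cap, 44 mm across, 100 mm high, left. Leave alone. Origin: centre of underside.
- tin: Flat tin, 75 mm across, 58 mm high, far left. Leave alone. Origin: centre of underside.
- oil_bottle: Slim corked clear bottle, 52 mm across, 281 mm high, right, behind. Leave alone. Origin: centre of underside.
- lemon: Lemon, 76 x 56 x 55 mm, right front. Leave alone. Origin: centre of underside.

How it is judged (in metres and radians):
At the end, for the whole second after the job is handed in: Both caddy hooks seated on the top bar (within 9 mm), pocket in front, level, at rest, middle 30-103 mm from the bar's middle in the half without the mug, touching neither dish nor mug; dish hanging with its middle 15 mm or more in the mug's half; the rest within 20 mm of its place (((y of mug in the frame of bar_mid above 0 m and y of soap_dish in the frame of bar_mid above 0.015 m and y of caddy_grip in the frame of bar_mid between -0.103 and -0.03 m) or (y of mug in the frame of bar_mid below 0 m and y of soap_dish in the frame of bar_mid below -0.015 m and y of caddy_grip in the frame of bar_mid between 0.03 and 0.103 m)) and x of caddy_hook_a in the frame of bar_mid between -0.009 and 0.009 m and z of caddy_hook_a in the frame of bar_mid between -0.006 and 0.005 m and x of caddy_hook_b in the frame of bar_mid between -0.009 and 0.009 m and z of caddy_hook_b in the frame of bar_mid between -0.006 and 0.005 m and angle between the y axis of each of caddy, soap_dish and the y axis of bar_mid, either way round below 0.12 rad and angle between caddy's own z axis and vertical below 0.2 rad and x of caddy in the frame of bar_mid below -0.02 m and contact force between caddy and stand above 0.5 N and contact force between caddy and mug below 0.1 N and contact force between caddy and soap_dish below 0.1 N and linear speed of each of caddy, soap_dish below 0.03 m/s and x of soap_dish in the frame of bar_mid between -0.009 and 0.009 m and z of soap_dish in the frame of bar_mid between -0.006 and 0.006 m and angle between soap_dish's own z axis and vertical below 0.25 rad and distance of each of mug, steel_bowl, pepper_mill, spice_jar, tin, oil_bottle, lemon from where it was at the start of the episode below 0.02 m and angle between each of mug, steel_bowl, pepper_mill, spice_jar, tin, oil_bottle's own z axis and vertical below 0.15 rad).
It fails at once if the soap dish is lifted off the bar (z of soap_dish in the frame of bar_mid above 0.02 m or z of soap_dish in the frame of bar_mid below -0.02 m).
It fails at once if the caddy is set down hard on the stand (over 40 N) (contact force between caddy and stand above 40 N).
It fails at once if the mug or another bystander is moved by more than 25 mm (distance of any of mug, steel_bowl, pepper_mill, spice_jar, tin, oil_bottle, lemon from where it was at the start of the episode above 0.025 m).
It also fails if it takes over 51 s, if anything falls off the work surface, if the arm or the gripper's body presses on something with over 40 N, if the wrist force passes 120 N, or if a joint passes its speed limit or range.

ROBOT

A 6-joint arm with a two-finger parallel gripper is mounted at the origin on a cart in front of the work surface, level with it; the furniture and walls round the work are solid. World frame = base frame: x ahead of the robot, y to its left, z up, the work surface at z = 0. Lengths are in mm, angles in rad, forces in N, time in s.
With the tool pointing down it reaches from about 425 to 950 mm from the base axis. Payload 14.7 kg.
Tool frame: the origin (TCP) lies at the very end of the fingers, on their centre line; the grasp point (between the pads) lies 19 mm behind it; z points along the fingers, y is the line along which they close (so a half turn about z gives the same grasp; the last joint's range is limited). The gripper opens to 85 mm and grips with 20 to 120 N. Pads are 22 mm wide; open, the fingers measure 114 mm over their backs; the gripper's body (76 mm by 85 mm) begins 54 mm behind the grasp point. The pads swing forward as they close: fully open they stand 13 mm farther back than shut.
Start: joints at [-1.16, 0.48, 1.596, -0, 1.065, -0.047], TCP at [287.299, -583.054, 231.297] pointing down, gripper open.
Joint ranges: [-2.75, 2.75], [-0.82, 2.05], [0.23, 2.67], [-1.56, 4.7], [0.09, 2.69], [-2.92, 2.92]. Speed limits (rad/s): [1.89, 1.89, 2.39, 3.01, 3.01, 3.01].

INTERFACE

Orientations are given as a unit quaternion [w, x, y, z].
In Python, from bench import * gives the robot as it stands. Calls block until the motion is done:
- reach(position, orientation): joint-space move of the TCP to a pose.
- move_straight(position, rotation=None, speed=150): straight line of the TCP; rotation=None keeps the orientation; speed is the mean speed in mm/s.
- move_joints(angles): joint-space move.
- release() and clamp(): open the fingers fully, or close them until they stop; the grip force is fixed at half the most.
- dwell(seconds).
- ik(position, orientation): joint angles nearest the present ones, or None.
- camera(name): name is "side" or "top" or "wrist"; returns a dict with "img" (420x560x3 uint8, red, green, blue), "fx", "fy", "cx", "cy" (pixels), "pose" (4x4, takes a point from camera to world coordinates). Camera axes: x right, y down, z forward; pixel columns grow to the right and rows downward; lengths in mm; the calibration is good to about 2 mm. A picture is of the moment at which its call begins. There is no depth.
A pose or a line that the arm cannot do raises MotionError and nothing moves.
- hand_in(): hands the job in; it is judged then, once.
Trained networks look in the newest picture that a camera, given by its name, has taken for a name from the list of things; names that differ only in an ending like _2 or _b are one class to them, and where a whole thing is asked for, a point or a joint stands for the part that bears it (a point fixed in the world has none). Each returns a list of dicts, best first, with "confidence" (0 to 1); they miss things now and then, are a little off and sometimes report something else, mostly with a low value. They report only what shows in the picture. A call takes as long as a camera call.
- regions_of(camera, thing): "region" (420x560 bool, what is visible of it) and "centre" ([column, row] in pixels, amid what is visible of it).
Readings, each from a call of its own:
- read_t(): time.
- read_joints(): joint angles.
- read_dq(): joint speeds.
- read_joint_efforts(): joint torques, N m.
- read_position(): TCP position.
- read_orientation(): TCP orientation.
- read_ft_force(): force on the tool from outside, world axes, zero at the start.
- read_moment(): the same for the moment, N m.
- read_finger_gap(): opening from 0.0 (shut) to 1.0 (fully open).
- read_finger_force(): force on a finger pad.
Only numpy, scipy, OpenCV 4.12 (cv2) and the standard library are available. Lean on these libraries where they do the work, as an engineer would, in place of code of your own. Each camera call takes 0.05 s, during which the arm holds its last target. There are 200 camera calls.

## Working session

There is one attempt and no reset: what is moved stays moved. The work goes in short steps, each a Python script; the robot and the scene stay as the last script left them, time stands still between calls to the robot, and variables do not carry over. Pictures are saved under pics/ and viewed, at most 10 in all, crops included, and the job is handed in when it is done.

```bash
mkdir -p pics; ls; python3 - <<'E'
from bench import *
import cv2,numpy as np
ims=[]
for n in ("side","top"):
    c=camera(n);cv2.imwrite(f'pics/{n}.png',cv2.resize(c["img"][:,:,::-1],(800,600)))
    print(n,c["fx"],c["fy"],c["cx"],c["cy"],np.round(c["pose"],3).tolist())
    for t in ["stand","bar_mid","caddy","caddy_grip","caddy_hook_a","soap_dish","mug"]:
        try:
            for r in regions_of(n,t)[:3]: 
                ys,xs=np.where(r["region"]);print(t,round(r["confidence"],2),r["centre"],len(xs),xs.min(),xs.max(),ys.min(),ys.max())
        except Exception as e: print(t,e)
print(read_t())
E
```

```text
pics
side 438.05098809228855 438.05098809228855 286.86778757675427 220.29989265063472 [[0.999, -0.022, 0.033, 422.35], [-0.04, -0.492, 0.87, -1217.11], [-0.003, -0.871, -0.492, 809.079], [0.0, 0.0, 0.0, 1.0]]
stand 0.59 [307.5, 247.1] 869 284 326 188 307
stand 0.42 [305.3, 277.8] 799 294 321 255 297
bar_mid 0.98 [307.7, 243.2] 922 281 326 188 306
bar_mid 0.49 [291.9, 216.0] 641 277 303 197 234
bar_mid 0.28 [323.2, 183.9] 440 316 329 165 205
caddy 0.95 [289.4, 193.8] 706 276 309 170 213
caddy_grip 0.6 [290.8, 189.6] 734 276 309 170 214
caddy_hook_a 0.78 [291.3, 189.5] 760 276 309 170 214
caddy_hook_a 0.17 [308.0, 245.2] 927 281 326 189 307
soap_dish 0.67 [290.7, 217.4] 675 277 304 198 235
mug 0.73 [305.0, 275.2] 828 294 321 255 297
mug 0.47 [243.5, 299.1] 402 227 252 291 310
mug 0.38 [304.9, 245.9] 950 282 326 188 307
top 538.2366664887783 538.2366664887783 268.7777720703918 204.59204129476527 [[-0.481, -0.694, 0.536, -571.555], [-0.877, 0.383, -0.291, 500.895], [-0.003, -0.61, -0.793, 1682.056], [0.0, 0.0, 0.0, 1.0]]
0.8
```

View pics/side.png

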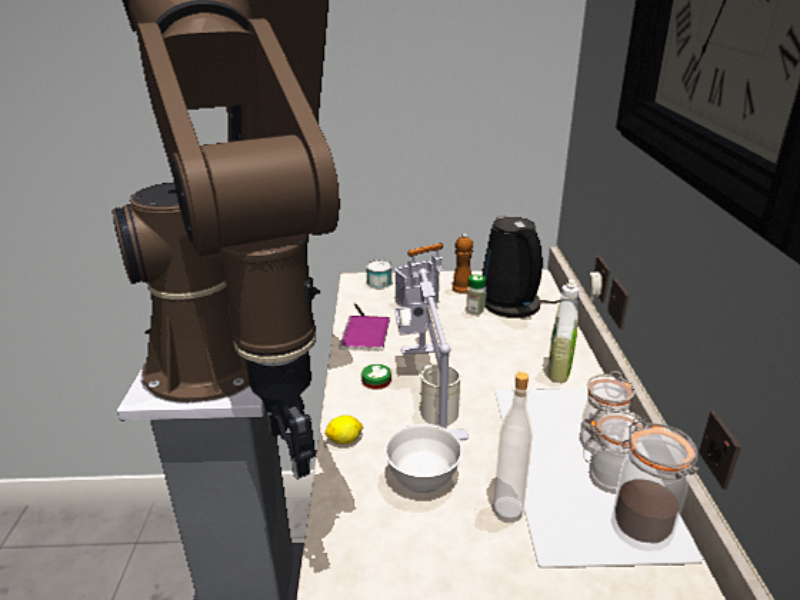

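View pics/top.png

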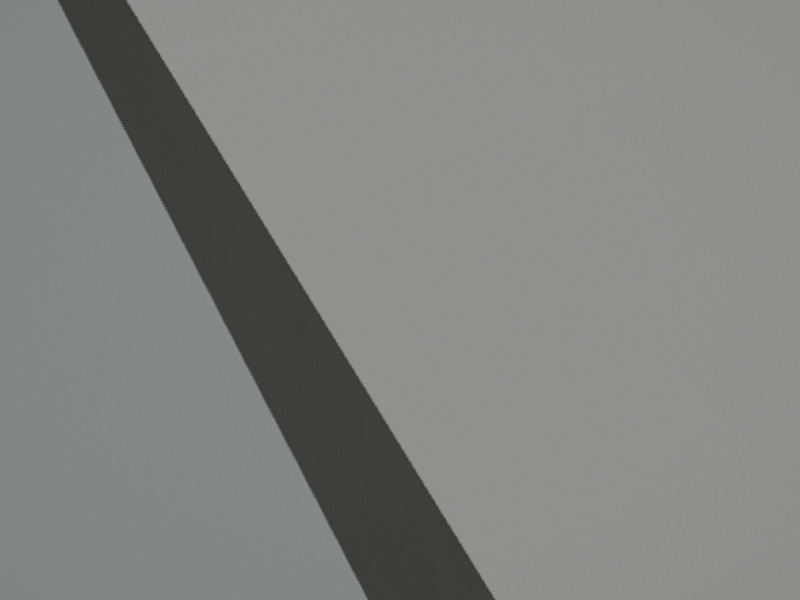

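The side view shows the dish (~(410,318) in the 800 px picture) in the left half. The mug (~(440,395)) is in the right half and the caddy (~(418,278)) is at the robot's left. The arm blocks the top camera. I'll make rough positions and then move to look.

```bash
cat > h.py <<'E'
from bench import *
import cv2,numpy as np
from scipy.spatial.transform import Rotation as R
def ray(c,u,v):
    d=c["pose"][:3,:3]@np.array([(u-c["cx"])/c["fx"],(v-c["cy"])/c["fy"],1]); return c["pose"][:3,3],d
def onz(c,u,v,z):
    o,d=ray(c,u,v); return o+d*(z-o[2])/d[2]
def proj(c,P):
    P=np.atleast_2d(P);q=(P-c["pose"][:3,3])@c["pose"][:3,:3]
    return np.c_[q[:,0]/q[:,2]*c["fx"]+c["cx"],q[:,1]/q[:,2]*c["fy"]+c["cy"]]
def down(yaw): # tool z down, tool y (closing line) at angle yaw from world y
    q=(R.from_euler('z',yaw)*R.from_euler('x',np.pi)).as_quat(); return [q[3],q[0],q[1],q[2]]
E
python3 - <<'E'
from h import *
c=camera("side");s=.7
for n,u,v,z in [("nearball",444,352,205),("farball",423,262,205),("grip L",409,253,172),("grip R",441,245,172),("mug base",440,418,5),("dish",411,318,170),("mill",463,290,0)]:
    print(n,onz(c,u*s,v*s,z).round())
q=read_orientation();print(q,read_position(),R.from_quat([q[1],q[2],q[3],q[0]]).as_matrix().round(2))
w=camera("wrist");p=read_position()
M=R.from_quat([q[1],q[2],q[3],q[0]]).as_matrix()
print("wristcam in tool",(M.T@(w["pose"][:3,3]-p)).round(),(M.T@w["pose"][:3,:3]).round(2).tolist(),w["fx"])
E
```

```text
nearball [ 519. -286.  205.]
farball [503.  96. 205.]
grip L [476. 223. 172.]
grip R [560. 270. 172.]
mug base [ 521. -222.    5.]
dish [ 468. -101.  170.]
mill [633. 348.   0.]
[2.41384101e-05 9.73917690e-01 2.26901591e-01 9.97182119e-06] [ 287.30966494 -583.05169584  231.34036984] [[ 0.9   0.44  0.  ]
 [ 0.44 -0.9  -0.  ]
 [ 0.    0.   -1.  ]]
wristcam in tool [  69.   -1. -142.] [[-0.0, -0.96, -0.27], [1.0, -0.0, -0.0], [0.0, -0.27, 0.96]] 309.2552558825926
```

```bash
python3 - <<'E'
from h import *
move_straight([330,-480,450],speed=300)
reach([470,20,480],down(0))
print(read_t(),read_joints().round(2) if hasattr(read_joints(),'round') else read_joints())
import pickle
S={}
for n in ("wrist","top"):
    c=camera(n);S[n]=c;cv2.imwrite(f'pics/{n}2.png',cv2.resize(c["img"][:,:,::-1],(800,600)))
    for t in ["stand","caddy","caddy_grip","soap_dish","mug"]:
        for r in regions_of(n,t)[:2]: 
            ys,xs=np.where(r["region"]);print(n,t,round(r["confidence"],2),r["centre"],len(xs),xs.min(),xs.max(),ys.min(),ys.max())
            S[n,t]=S.get((n,t),r)
pickle.dump(S,open('S2.pkl','wb'));print(read_t())
E
```

```text
3.75 [-0.02  0.05  1.59 -0.    1.5   1.55]
wrist stand 0.69 [408.8, 142.0] 3396 264 519 104 168
wrist caddy_grip 0.72 [137.4, 141.3] 3997 94 178 104 183
wrist soap_dish 0.77 [340.8, 161.9] 2964 307 368 133 190
wrist mug 0.72 [411.4, 128.0] 1754 380 445 109 156
wrist mug 0.16 [339.6, 162.9] 2920 308 368 134 190
4.35
```

View pics/wrist2.png

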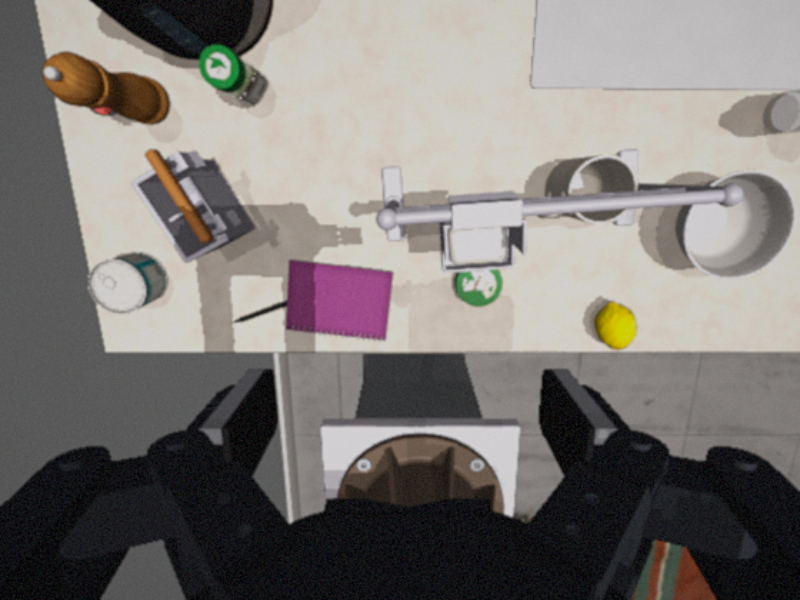

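View pics/top2.png

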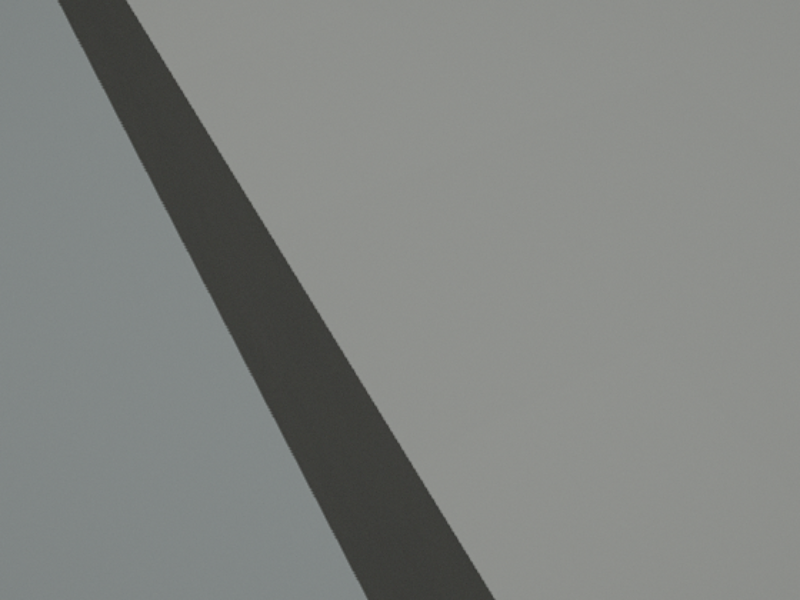

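Wrist picture (800 px): the stand balls are at (387,218) and (733,194). The grip runs from (152,154) to (206,240), with the caddy pocket to its right. The dish hook is at (487,213) and the mug at (600,190), in the right half. The top camera shows only wall and isn't useful.

```bash
python3 - <<'E'
from h import *
import pickle
S=pickle.load(open('S2.pkl','rb'));c=S["wrist"];s=.7
A=onz(c,387*s,218*s,204.5);B=onz(c,733*s,194*s,204.5);m=(A+B)/2
print(A.round(),B.round(),np.linalg.norm(A-B),"mid",m.round(1),"yaw",np.arctan2(-(A-B)[0],(A-B)[1]))
u=(A-B)/np.linalg.norm(A-B)
for n,a,b,z in [("dishhookL",453,214,214),("dishhookR",522,212,214),("mugrimL",566,190,101),("mugrimR",637,190,101),("gripend1",153,156,175),("gripend2",207,240,175),("poc1",135,181,100),("poc2",187,260,100),("poc3",253,214,100),("poc4",203,157,100),("mill top",50,75,170),("jar cap",222,66,100),("tin top",120,285,58),("bottle",785,110,200)]:
    p=onz(c,a*s,b*s,z);print(n,p.round(),"along",((p-m)@u).round(1))
img=c["img"];hsv=cv2.cvtColor(img,cv2.COLOR_RGB2HSV)
k=((hsv[...,0]<18)&(hsv[...,1]>130)&(hsv[...,2]>60)).astype(np.uint8);k[:, :95]=0;k[:,160:]=0;k[:100]=0;k[180:]=0
ys,xs=np.where(k);r=cv2.minAreaRect(np.c_[xs,ys].astype(np.float32));print(r,len(xs))
bx=cv2.boxPoints(r);[print(onz(c,*b,175).round(1)) for b in bx]
p=onz(c,*r[0],175);print("grip",p)
E
```

```text
[498.  39. 204.] [ 520. -279.  204.] 319.5194923282094 mid [ 509.  -120.   204.5] yaw 0.06671005913770992
dishhookL [503. -21. 214.] along 99.0
dishhookR [504. -84. 214.] along 36.3
mugrimL [ 520. -161.  101.] along -42.0
mugrimR [ 520. -243.  101.] along -123.2
gripend1 [555. 265. 175.] along 381.5
gripend2 [474. 224. 175.] along 345.1
poc1 [530. 331. 100.] along 449.0
poc2 [439. 285. 100.] along 408.4
poc3 [493. 200. 100.] along 320.6
poc4 [556. 250. 100.] along 366.4
mill top [627. 353. 170.] along 463.6
jar cap [649. 218. 100.] along 328.2
tin top [398. 399.  58.] along 525.0
bottle [ 592. -314.  200.] along -199.4
((124.84664154052734, 136.9119110107422), (75.15865325927734, 9.654582977294922), 57.771244049072266) 641
[556.9 273.9 175. ]
[563.6 261.6 175. ]
[476.5 217.3 175. ]
[469.  230.1 175. ]
grip [517.6924165  246.29622368 175.        ]
```

```bash
python3 - <<'E'
from h import *
import pickle
S=pickle.load(open('S2.pkl','rb'));c=S["wrist"]
im=cv2.resize(c["img"][90:200,70:200,::-1],None,fx=4,fy=4,interpolation=cv2.INTER_CUBIC)
G=np.array([517.7,246.3]);g=np.array([.89,.456]);out=[]
for sg in (1,-1):
    n=sg*np.array([.456,-.89]);o=G-41.5*n;v=im.copy()
    for z in (0,100):
        P=[[*(o+a*30*n+b*52*g),z] for a,b in ((1,1),(1,-1),(-1,-1),(-1,1))]
        q=((proj(c,np.array(P))-[70,90])*4).astype(np.int32);cv2.polylines(v,[q],True,(0,0,255) if z else (0,255,0),1)
    out.append(cv2.resize(v,(400,338)))
cv2.imwrite('pics/hyp.png',np.hstack(out))
E
```

```text
(no output)
```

View pics/hyp.png

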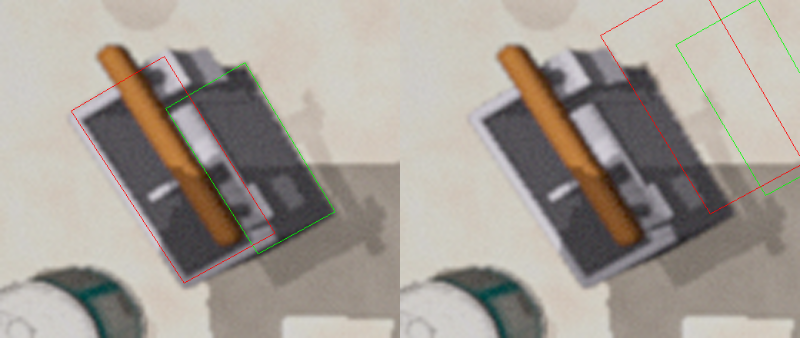

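Hypothesis 1 (left overlay) matches: the pocket is on the far-left side of the grip and the caddy's +x points to (0.456,-0.89). I'll push the dish now.

```bash
cat >> h.py <<'E'
M=np.array([509.,-120.]);YAW=0.067
def st(x,y,z):
    c,s=np.cos(YAW),np.sin(YAW); return [M[0]+c*x-s*y,M[1]+s*x+c*y,z]
def save(n,out,ctr=None):
    import pickle
    c=camera(n);pickle.dump(c,open(f'{out}.pkl','wb'));cv2.imwrite(f'pics/{out}.png',cv2.resize(c["img"][:,:,::-1],(800,600)));return c
E
python3 - <<'E'
from h import *
clamp()
reach(st(-25,141,290),down(YAW))
move_straight(st(-25,141,166),speed=200)
f0=np.array(read_ft_force())
move_straight(st(-25,100,166),speed=70);print(np.array(read_ft_force())-f0)
move_straight(st(-25,50,166),speed=80);print(np.array(read_ft_force())-f0)
move_straight(st(-25,-8,166),speed=80);print(np.array(read_ft_force())-f0)
move_straight(st(-25,0,166),speed=80)
move_straight(st(-25,4,300),speed=250)
reach(st(-70,30,370),down(YAW))
save("wrist","w3");print(read_t())
E
```

```text
[-0.89699819  2.3789245   3.56364062]
[ 0.38328595 -0.04163897 -0.59903133]
[ 0.66962016  0.08228816 -0.83781092]
10.475
```

View pics/w3.png

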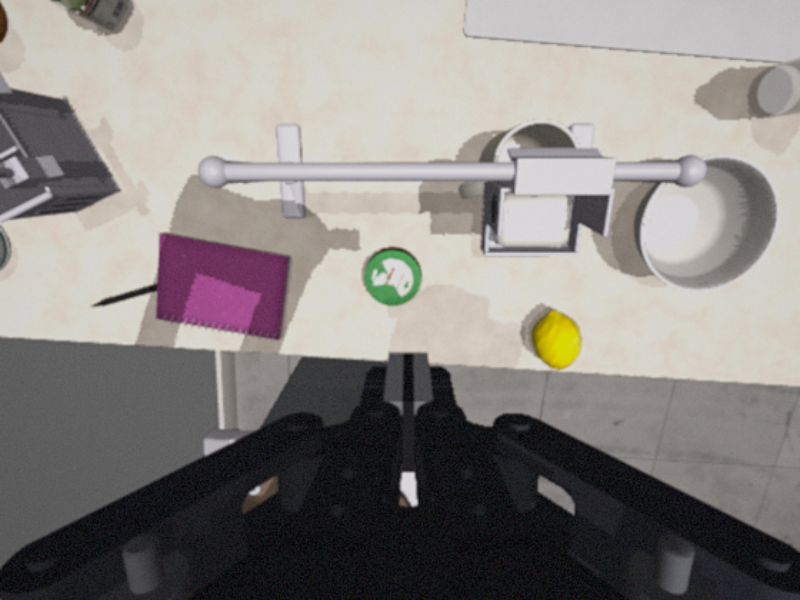

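The dish now hangs in the mug's half (hook at 515–613 px), with the balls at (213,171) and (691,170). I'll refine the bar position and move above the caddy for a closer grip measurement.

```bash
python3 - <<'E'
from h import *
import pickle
c=pickle.load(open('w3.pkl','rb'));s=.7
def P(a,b,z): return onz(c,a*s,b*s,z)
A=P(213,171,204.5);B=P(691,170,204.5);m=(A+B)/2;d=A-B
print(np.linalg.norm(d),m.round(1),np.arctan2(-d[0],d[1]))
g=cv2.cvtColor(c["img"],cv2.COLOR_RGB2GRAY)
for col in range(220,340,20):
    print(col,g[108:134,col].tolist())
for a in (515,613):
    p=P(a,172,214);print("dish edge",(p-m)@d/np.linalg.norm(d))
# above caddy
release()
G=[517.7,246.3];reach([*G,270],down(.474))
c=save("wrist","w4")
hsv=cv2.cvtColor(c["img"],cv2.COLOR_RGB2HSV)
k=((hsv[...,0]<18)&(hsv[...,1]>130)&(hsv[...,2]>50)).astype(np.uint8)
n,l,stt,ce=cv2.connectedComponentsWithStats(k)
for i in range(1,n):
    if stt[i,4]>300:
        ys,xs=np.where(l==i);r=cv2.minAreaRect(np.c_[xs,ys].astype(np.float32));print(stt[i],r)
        print(onz(c,*r[0],175).round(1),[onz(c,*b,175).round(1).tolist() for b in cv2.boxPoints(r)])
print(read_t())
E
```

```text
319.48230767379863 [ 508.8 -118.6  204.5] 0.0680637424397914
220 [215, 214, 214, 216, 212, 197, 168, 171, 189, 197, 206, 213, 213, 204, 196, 185, 170, 144, 156, 203, 216, 217, 215, 215, 213, 213]
240 [206, 207, 204, 209, 206, 190, 169, 173, 188, 195, 207, 215, 214, 207, 198, 185, 171, 147, 156, 203, 217, 217, 218, 215, 216, 213]
260 [212, 212, 213, 214, 210, 184, 164, 171, 188, 198, 207, 217, 216, 205, 194, 186, 169, 145, 153, 203, 218, 215, 213, 214, 214, 215]
280 [209, 208, 208, 210, 206, 172, 158, 174, 189, 200, 210, 217, 213, 207, 195, 184, 167, 144, 151, 202, 216, 215, 214, 214, 215, 216]
300 [212, 211, 212, 210, 182, 144, 151, 175, 189, 199, 211, 215, 214, 206, 196, 187, 169, 147, 127, 149, 162, 157, 157, 157, 158, 154]
320 [168, 152, 153, 153, 148, 138, 152, 178, 192, 200, 210, 215, 215, 207, 195, 182, 166, 144, 134, 151, 156, 155, 148, 148, 147, 148]
dish edge -40.01261808907688
dish edge -103.54327438013608
[ 189    0   80   77 3827] ((228.5, 38.0), (76.0, 79.0), 90.0)
[610.5 337.7 175. ] [[619.4, 370.7, 175.0], [643.4, 323.5, 175.0], [601.1, 302.7, 175.0], [575.5, 352.8, 175.0]]
[ 277  149   15  120 1592] ((283.6770935058594, 208.5335693359375), (119.03434753417969, 13.746774673461914), 89.42127990722656)
[518.7 248.3 175. ] [[557.8, 274.5, 175.0], [562.7, 265.3, 175.0], [475.1, 219.0, 175.0], [469.7, 229.3, 175.0]]
12.675
```

View pics/w4.png

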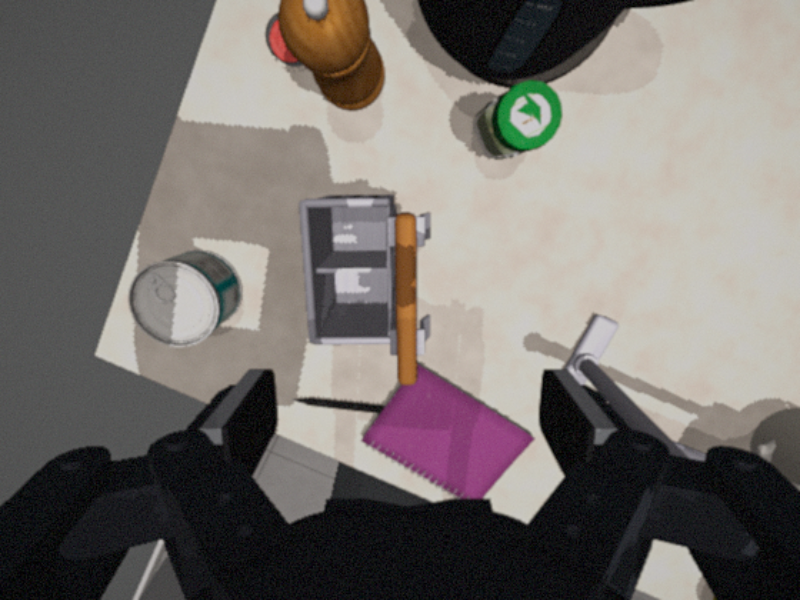

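Closeup: the grip runs from (405,213) to (408,383), centred at about (518.7,248.3) with direction 0.48 rad, and the pocket is to the left of it in the picture. Grasping now, then carrying to a hover in front of the bar.

```bash
sed -i 's/^M=.*/M=np.array([508.9,-119.2]);YAW=0.0675/' h.py; python3 - <<'E'
from h import *
G=[518.7,248.3];w=.48
reach([*G,200],down(w))
move_straight([*G,153],speed=100)
f0=np.array(read_ft_force());clamp();print(read_finger_gap(),read_finger_force())
move_straight([*G,283],speed=150)
f1=np.array(read_ft_force());print("weight",f1-f0)
YT=YAW+np.pi/2
p=st(-40,290,283);print(p)
move_straight(p,rotation=down(w+(YT-w)*.6),speed=80)
move_straight(st(-40,200,283),rotation=down(YT),speed=90)
move_straight(st(-40,75,283),speed=120)
save("wrist","w5");print(read_t(),read_finger_gap(),read_position())
E
```

```text
0.12615982957940713 59.22915816307068
weight [ 0.93932883  0.39876082 -4.18787748]
[np.float64(449.4309517858438), np.float64(167.4416444002901), 283]
19.2333 0.1277316509751797 [463.85489244 -46.51281238 282.97345613]
```

View pics/w5.png

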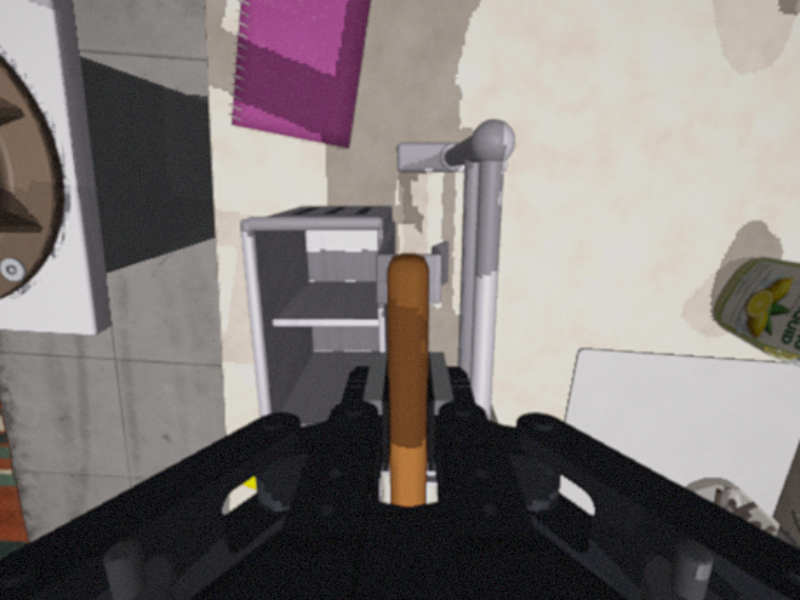

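The caddy is held straight (grip column ~408, rows 255–505), with the bar at columns ~475–502 to the right. I'll measure the grip-to-bar offset and check parallelism in this picture.

```bash
python3 - <<'E'
from h import *
import pickle
c=pickle.load(open('w5.pkl','rb'));img=c["img"]
g=cv2.cvtColor(img,cv2.COLOR_RGB2GRAY)
for r in (130,150,170,190,200,210,230,250): print(r,g[r,320:360].tolist())
hsv=cv2.cvtColor(img,cv2.COLOR_RGB2HSV)
k=(hsv[...,0]<20)&(hsv[...,1]>130)&(hsv[...,2]>50)
i=lambda p:(np.array([[np.cos(YAW),np.sin(YAW)],[-np.sin(YAW),np.cos(YAW)]])@(p[:2]-M)).round(1)
for r in range(182,350,20):
    xs=np.where(k[r,260:310])[0]+260
    if len(xs): print(r,xs.min(),xs.max(),i(onz(c,xs.min()-.5,r,302)),i(onz(c,xs.max()+.5,r,302)))
print("ball",i(onz(c,493*.7,139*.7,204.5)))
E
```

```text
130 [217, 217, 218, 209, 162, 98, 98, 125, 135, 141, 150, 155, 158, 148, 119, 92, 94, 112, 119, 127, 137, 138, 144, 153, 158, 156, 150, 143, 143, 133, 127, 139, 189, 211, 216, 212, 211, 207, 210, 212]
150 [216, 217, 211, 181, 112, 87, 104, 129, 138, 145, 154, 158, 152, 134, 93, 96, 107, 119, 126, 133, 135, 146, 151, 160, 155, 151, 145, 138, 135, 126, 147, 192, 215, 216, 213, 215, 214, 213, 214, 213]
170 [213, 215, 200, 141, 102, 116, 126, 135, 146, 150, 154, 151, 136, 100, 93, 110, 121, 123, 131, 139, 148, 147, 152, 153, 146, 145, 140, 131, 122, 150, 195, 216, 217, 216, 217, 217, 217, 216, 215, 216]
190 [214, 207, 156, 101, 111, 124, 137, 142, 145, 152, 148, 139, 107, 92, 105, 117, 128, 130, 136, 140, 147, 151, 150, 164, 189, 191, 179, 167, 171, 198, 213, 216, 218, 217, 218, 216, 216, 217, 216, 216]
200 [217, 200, 139, 92, 99, 122, 133, 142, 148, 149, 148, 132, 112, 131, 154, 174, 182, 190, 204, 214, 217, 218, 214, 204, 200, 193, 181, 170, 186, 211, 215, 217, 214, 213, 216, 214, 215, 213, 215, 216]
210 [214, 199, 132, 92, 119, 132, 138, 142, 150, 148, 135, 114, 118, 144, 162, 176, 18
[... 204 characters left out ...]
5, 207, 218, 219, 216, 211, 202, 194, 187, 172, 182, 210, 218, 217, 217, 217, 216, 214, 216, 212, 213, 214, 215, 216]
250 [129, 97, 102, 126, 136, 139, 145, 147, 146, 131, 113, 137, 160, 176, 184, 194, 206, 214, 219, 215, 209, 203, 197, 185, 170, 183, 212, 218, 214, 213, 215, 214, 214, 215, 214, 215, 217, 217, 215, 216]
182 275 296 [-44.8 121.6] [-35.9 121.6]
202 272 298 [-46.1 113.3] [-35.  113.3]
222 271 298 [-46.7 104.6] [-34.9 104.6]
242 272 298 [-46.4  95.6] [-34.8  95.6]
262 272 299 [-46.5  86.3] [-34.3  86.3]
282 273 298 [-46.2  76.6] [-34.6  76.6]
302 273 298 [-46.3  66.5] [-34.5  66.5]
322 272 298 [-46.9  56.1] [-34.4  56. ]
342 274 296 [-46.1  45.1] [-35.2  45.1]
ball [ -0.2 160.7]
```

```bash
python3 - <<'E'
from h import *
import pickle
c=pickle.load(open('w5.pkl','rb'))
i=lambda p:(np.array([[np.cos(YAW),np.sin(YAW)],[-np.sin(YAW),np.cos(YAW)]])@(p[:2]-M)).round(1)
# tangent-edges of a cylinder: compare predicted edges for axis offset 0
cam=c["pose"][:3,3]
for r,l,rr in ((130,334.7,351.6),(150,333.7,350.3),(170,333,349.3),(210,331,347),(230,330.2,345.9),(250,329.3,345)):
    print(r,i(onz(c,l,r,205)),i(onz(c,rr,r,205)),i(onz(c,(l+rr)/2,r,205)))
E
```

```text
130 [ -6.3 139.4] [  5.3 139.4] [ -0.5 139.4]
150 [ -6.5 125.8] [  5.2 125.8] [ -0.6 125.8]
170 [ -6.4 111.7] [  5.3 111.7] [ -0.6 111.7]
210 [-6.6 81.9] [ 5.2 81.9] [-0.7 81.9]
230 [-6.6 66.2] [ 5.2 66.2] [-0.7 66.2]
250 [-6.7 49.9] [ 5.4 49.9] [-0.7 49.9]
```

Offset and parallelism agree to under 1 mm, so I'll lower at x = 0 with force checks.

```bash
python3 - <<'E'
from h import *
move_straight(st(0,75,283),speed=80)
f0=np.array(read_ft_force())
for z in (258,248,240,234,230,228,227,226,225,224,223,222,221,220):
    move_straight(st(0,75,z),speed=50 if z>230 else 15)
    f=np.array(read_ft_force())-f0;print(z,f.round(1))
    if f[2]>3 or np.linalg.norm(f[:2])>8: break
save("wrist","w6");print(read_t())
E
```

```text
258 [-0.4 -1.6 -0.4]
248 [ 0.1  0.1 -0.6]
240 [ 0.9  0.1 -0.7]
234 [ 0.8 -0.4 -0.8]
230 [ 1.1 -1.  -1. ]
228 [ 0.1 -1.1 -1.1]
227 [-0.4  0.3 -0.4]
226 [ 0.1 -0.5 -0.8]
225 [ 0.6 -0.7 -0.4]
224 [ 0.7 -0.3 -0.5]
223 [ 0.4 -0.6 -0.2]
222 [-3.3  0.8 10.1]
23.7083
```

View pics/w6.png

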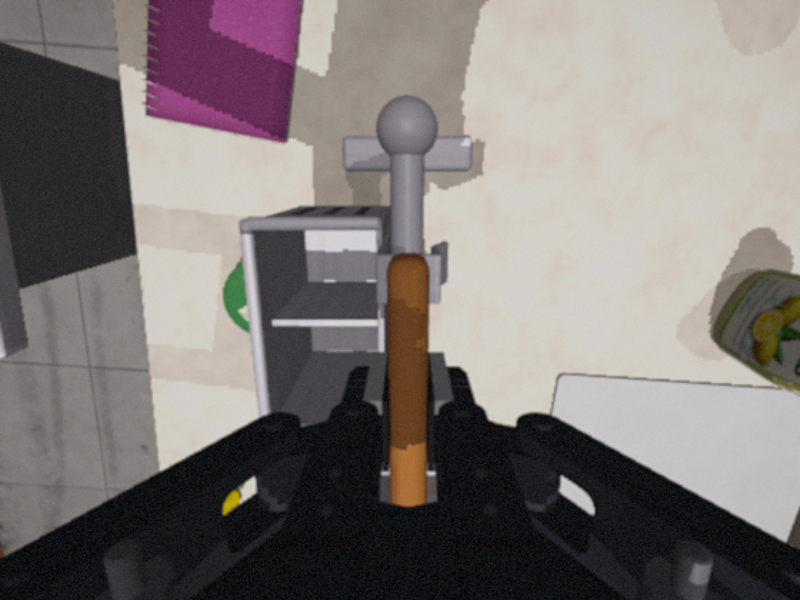

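Seated: contact at the expected height (TCP 222), with the bar running under the hooks and the rear lip behind it at (441,262). Releasing.

```bash
python3 - <<'E'
from h import *
move_straight(st(0,75,222.6),speed=20)
release();dwell(.3)
move_straight(st(0,75,300),speed=100)
reach(st(-70,40,380),down(YAW+np.pi/2*0))
c=save("wrist","w7");print(read_t())
hsv=cv2.cvtColor(c["img"],cv2.COLOR_RGB2HSV)
k=((hsv[...,0]<20)&(hsv[...,1]>130)&(hsv[...,2]>50)).astype(np.uint8)
n,l,s,_=cv2.connectedComponentsWithStats(k)
i=lambda p:(np.array([[np.cos(YAW),np.sin(YAW)],[-np.sin(YAW),np.cos(YAW)]])@(p[:2]-M)).round(1)
for j in range(1,n):
    if s[j,4]>300:
        ys,xs=np.where(l==j);r=cv2.minAreaRect(np.c_[xs,ys].astype(np.float32));print(s[j],[i(onz(c,*b,242)).tolist() for b in cv2.boxPoints(r)])
E
```

```text
27.3083
[  0   0  17  34 450] [[90.6, 266.3], [90.6, 253.6], [67.3, 259.2], [67.3, 272.1]]
[ 192  121  114   13 1431] [[-1.3, 122.2], [-1.3, 23.9], [-11.4, 23.7], [-11.4, 123.1]]
[ 448  383   43   37 1299] [[-283.2, -141.0], [-283.2, -188.0], [-335.0, -197.4], [-335.1, -148.5]]
```

View pics/w7.png

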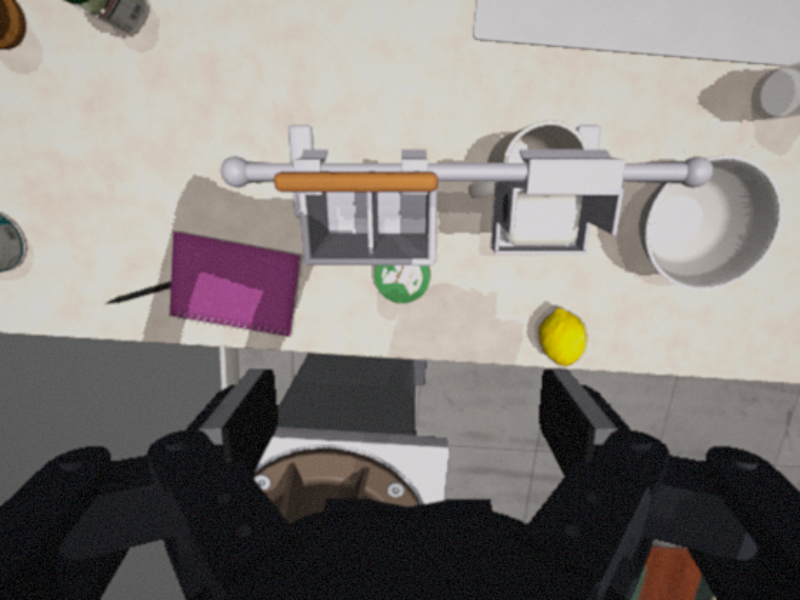

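Both hooks sit over the bar, with the rear lips behind it at (313,155) and (413,155). The pocket is in front, the caddy's middle is at about +73 mm and it is clear of the dish (~-72 mm). The mug has not moved, so I'll hand in.

```bash
python3 -c "
from bench import *
print(hand_in())"
```

```text
the job is handed in; nothing more can be done
None
```

The caddy hangs by both hooks with its pocket to the front, about 73 mm into the half without the mug, and the dish was pushed about 72 mm into the mug's half; I handed the job in after about 27 s, and no verdict came back.

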